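# Regulator bonnets back to their own job trays

### The job

After washing, the three regulator bonnets were put in the wrong job trays: move them round so that each stands in the tray that holds the regulator body it fits (large round, small round or square), flange down on the middle of the tray's cork lining. A tray's cork takes only one bonnet, so park one in the empty tray on the way: the clean sealing faces must not touch the dirty counter. Set the bonnets down rather than dropping them, and leave the gauge, the black knob and the copper pipe stub where they lie.

Things in the scene. Friction and masses are not known exactly. Their poses are not given: they have to be found in the camera images.
- bonnet_large: loose regulator bonnet of faded red casting, standing flange down; origin: centre of its flat underside, own z up through the tower. Large round flange, diameter 70 mm, 7 mm thick, sloping up to a round spring tower of diameter 35 mm (plain and grippable from 23 to 58 mm above the underside), black cap, 64 mm tall in all, about 0.26 kg.
- bonnet_small: loose regulator bonnet of faded red casting, standing flange down; origin: centre of its flat underside, own z up through the tower. Small round flange, diameter 48 mm, 7 mm thick, with a slim round tower of diameter 28 mm (grippable from 16 to 62 mm above the underside), black cap, 68 mm tall in all, about 0.14 kg.
- bonnet_square: loose regulator bonnet of faded red casting, standing flange down; origin: centre of its flat underside, own z up through the tower. Square flange, 50 x 50 mm, 8 mm thick, with a round tower of diameter 33 mm (grippable from 15 to 56 mm above the underside), black cap, 62 mm tall in all, about 0.2 kg.
- tray_large: fixed steel job tray, 94 mm wide, rim 12 mm high. Origin: on the counter under the middle of the 86 mm square cork lining (its top is 8 mm up) of one end; x runs along the tray, which spans x -50 to 150 mm. At x = 100 mm stands the fixed large round regulator body (flange diameter 70 mm, 49 mm high, open on top, a pipe nut reaching to x 160 mm). The large bonnet belongs here.
- tray_small: fixed steel job tray, 94 mm wide, rim 12 mm high. Origin: on the counter under the middle of the 86 mm square cork lining (its top is 8 mm up) of one end; x runs along the tray, which spans x -50 to 150 mm. At x = 100 mm stands the fixed small round regulator body (flange diameter 48 mm, 45 mm high, open on top, a pipe nut on each side). The small bonnet belongs here.
- tray_square: fixed steel job tray, 94 mm wide, rim 12 mm high. Origin: on the counter under the middle of the 86 mm square cork lining (its top is 8 mm up) of one end; x runs along the tray, which spans x -50 to 150 mm. At x = 100 mm stands the fixed square regulator body (flange 50 x 50 mm, 47 mm high, open on top, a pipe nut at its +x side). The square bonnet belongs here.
- tray_empty: fixed steel job tray, 94 mm wide, rim 12 mm high. Origin: on the counter under the middle of the 86 mm square cork lining (its top is 8 mm up) of one end; x runs along the tray, which spans x -50 to 150 mm. Its far end is bare and no bonnet is in it at the start: the free place.
- gauge: bystander: loose steel pressure gauge lying on its back, white dial up, case diameter 63 mm, 29 mm high, with a brass stem reaching 58 mm from the centre along -x; origin under the case's centre.
- knob: bystander: loose black bakelite valve knob, fluted, diameter 51 mm, 23 mm high, lying on the counter; origin under its centre.
- pipe_stub: bystander: loose copper pipe stub lying on the counter, 80 mm long, with two brass hexagon nuts 29 mm across flats; origin on the counter under its middle, own x along the pipe.
Mind the look-alikes: they are no part of the job. Leave any green or purple look-alike of the bonnet_large alone.

How it is judged:
By the outcome, as a careful person would: the job done as asked, in the order asked, and still so for the second after the job is handed in, with the robot touching nothing.
It also fails if it takes over 102 s, if anything falls off the work surface, if the arm or the gripper's body presses on something with over 40 N, if the wrist force passes 120 N, or if a joint passes its speed limit or range.

### The arm

A 7-joint arm with a two-finger parallel gripper is mounted at the origin on the work surface. World frame = base frame: x ahead of the robot, y to its left, z up, the work surface at z = 0. Lengths are in m, angles in rad, forces in N, time in s.
With the tool pointing down it reaches from about 0.35 to 0.9 m from the base axis. Payload 8.1 kg.
Tool frame: the origin (TCP) lies at the very end of the fingers, on their centre line; the grasp point (between the pads) lies 19 mm behind it; z points along the fingers, y is the line along which they close (so a half turn about z gives the same grasp; the last joint's range is limited). The gripper opens to 92 mm and grips with 3 to 60 N. Pads are 19 mm wide; open, the fingers measure 130 mm over their backs; the gripper's body (75 mm by 190 mm) begins 47 mm behind the grasp point.
Start: joints at [-1.215, 0.434, 0.025, 1.573, -0.012, 1.134, -0.075], TCP at [0.277, 0.56, 0.227] pointing down, gripper open.
Joint ranges: [-2.62, 2.62], [-0.44, 2.09], [-1.27, 1.32], [0.08, 2.57], [-1.32, 4.46], [0.12, 2], [-2.74, 2.74]. Speed limits (rad/s): [2.22, 2.22, 3.01, 3.01, 3.14, 3.14, 3.14].

### API

Orientations are given as a unit quaternion [x, y, z, w].
In Python, from bench import get_state, capture, get_calibration, job_done gives the robot as it stands.
- The arm moves only by the tool send_rows, never from a script. Its argument "rows" is a list of rows, each a list of 7 numbers: the shift along the tool's x, y, z in mm, then the turn, a rotation vector about the tool's x, y, z in rad, then the opening, from 0 (shut) to 1 (fully open). In form: [[x, y, z, wx, wy, wz, claw], ...]. A call has 1 to 20 rows; each row shifts and turns the commanded pose from where the row before left it, along the tool's axes as they then stand; what a row does not reach is not made up. A row lasts 1/12 s, in which the tool goes at most 41.7 mm and 7.16 degrees, less where a joint would pass 70% of its speed; a pose out of reach is approached as far as the arm can. A call is refused whole if a number of a shift passes 41.7 or a number of a turn 0.125, either way. A call with a gripper value outside its range is refused whole. The fingers move at their own pace and stop on an object; "newtons" is the grip in N (left out, the last holds). Time passes only in rows, so rows that do not move let the fingers close. It gives the time, the measured TCP pose, the force, the opening and the grip force at its end, in the units of the state.
- get_state(): the state, without advancing time (a new reading comes with each control period).
- capture(name): name is "scene" or "side" or "wrist"; returns the picture (420x560x3 uint8, red, green, blue); there is no depth.
- get_calibration(name): a dict with "intrinsics" (3x3 intrinsics, pixels), "k1" (the pictures are not rectified: a ray, as slopes to the right and down, at radius r is drawn at 1 + k1 r^2 times it, then the intrinsics apply), "cam_to_world" (4x4, takes a point from camera to world coordinates). Camera axes: x right, y down, z forward; pixel columns grow to the right and rows downward; lengths in m; the calibration is good to about 2 mm. A picture is of the moment at which its call begins: read the wrist's pose just before it. get_calibration takes no time and is no camera call; for the wrist camera it gives the pose at the moment of the call.
- job_done(): hands the job in; it is judged then, once.
The state is a dict: "time": time; "joint_positions": joint angles; "dq": joint speeds; "joint_torque": joint torques, N m; "ee_pos": TCP position; "eef_rot": TCP orientation; "wrist_force": force on the tool from outside, world axes, zero at the start; "ft_torque": the same for the moment, N m; "opening": opening from 0.0 (shut) to 1.0 (fully open); "finger_force": force on a finger pad.
Only numpy, scipy, OpenCV 4.12 (cv2) and the standard library are available. Lean on these libraries where they do the work, as an engineer would, in place of code of your own. Each camera call takes 0.05 s, during which the arm holds its last target. There are 200 camera calls.

## Working session

There is one attempt and no reset: what is moved stays moved. The work goes in short steps, Python scripts to look and compute and a tool call to move; the robot and the scene stay as the last step left them, time stands still between calls to the robot, and variables do not carry over. Pictures are saved under pics/ and viewed, at most 14 in all, crops included, and the job is handed in when it is done.

Besides the shell and the picture viewer there is one more tool, called as name(argument=value, ...) on one line, values as JSON. send_rows: Moves the arm, as the interface text tells. Its arguments: {"type":"object","properties":{"rows":{"type":"array","items":{"type":"array","items":{"type":"number"}}},"newtons":{"type":"number"}},"required":["rows"]}

```bash
mkdir -p pics; cat > h.py <<'E'
import numpy as np, cv2
from bench import get_state, capture, get_calibration, job_done
def save(name, fn):
    c=get_calibration(name); im=capture(name); cv2.imwrite('pics/'+fn+'.png', im[:,:,::-1]); 
    np.savez('pics/'+fn+'.npz',K=c["intrinsics"],k1=c["k1"],T=c["cam_to_world"]); return im
def crop(fn,out,x0,y0,x1,y1,s):
    im=cv2.imread('pics/'+fn+'.png')[y0:y1,x0:x1]; cv2.imwrite('pics/'+out+'.png',cv2.resize(im,None,fx=s,fy=s,interpolation=cv2.INTER_CUBIC))
def proj(fn,P):
    c=np.load('pics/'+fn+'.npz'); T=np.linalg.inv(c['T']); P=np.atleast_2d(P)@T[:3,:3].T+T[:3,3]
    s=P[:,:2]/P[:,2:]; s=s*(1+c['k1']*(s**2).sum(1,keepdims=True)); K=c['K']
    return np.c_[s,np.ones(len(s))]@K.T[:,:2]
def unproj(fn,uv,z):
    c=np.load('pics/'+fn+'.npz'); d=cv2.undistortPoints(np.array([[uv]],float),c['K'],np.array([float(c['k1']),0,0,0]))[0,0]
    r=c['T'][:3,:3]@[d[0],d[1],1]; o=c['T'][:3,3]; return (o+r*(z-o[2])/r[2])
E
python3 - <<'E'
from h import *
import cv2
print(get_state())
a=[save(n,n+'0') for n in ('scene','side','wrist')]
for n in('scene','side'):
  c=np.load(f'pics/{n}0.npz'); print(c['T'].round(3),c['K'],c['k1'])
for n in('scene','side'): crop(n+'0',n+'0b',0,0,560,420,1.42)
E
```

```text
{'time': 0.0, 'joint_positions': array([-1.21462767,  0.43523838,  0.02497514,  1.57410092, -0.01157865,
        1.13397914, -0.07508318]), 'dq': array([ 0.00154862, -0.00054677,  0.00111855, -0.00025941, -0.0006347 ,
       -0.0001515 ,  0.00035895]), 'joint_torque': array([-6.75964748e-04, -6.67841148e+01,  9.84791592e-01, -3.14459753e+01,
       -6.05460349e-02,  4.30734409e-02,  1.58716043e-04]), 'ee_pos': array([0.27661162, 0.55988943, 0.22593395]), 'eef_rot': array([ 2.27400317e-01,  9.73801043e-01, -7.84396175e-04, -9.89325836e-05]), 'wrist_force': array([-0.15710228, -0.13533471, -0.94787973]), 'ft_torque': array([ 0.02354849, -0.00187673,  0.00910589]), 'finger_force': 0.0, 'opening': 0.9987287100961288}
[[ 0.602  0.592 -0.536  1.101]
 [ 0.798 -0.46   0.39  -0.407]
 [-0.016 -0.662 -0.749  0.835]
 [ 0.     0.     0.     1.   ]] [[457.72990161   0.         286.58648255]
 [  0.         457.72990161 214.39674648]
 [  0.           0.           1.        ]] 0.02641439958202406
[[ 0.952 -0.157  0.261  0.229]
 [-0.305 -0.485  0.819 -1.007]
 [-0.002 -0.86  -0.51   0.668]
 [ 0.     0.     0.     1.   ]] [[520.01175511   0.         280.72564261]
 [  0.         520.01175511 208.70193223]
 [  0.           0.           1.        ]] 0.019112958747462612
```

View pics/scene0b.png

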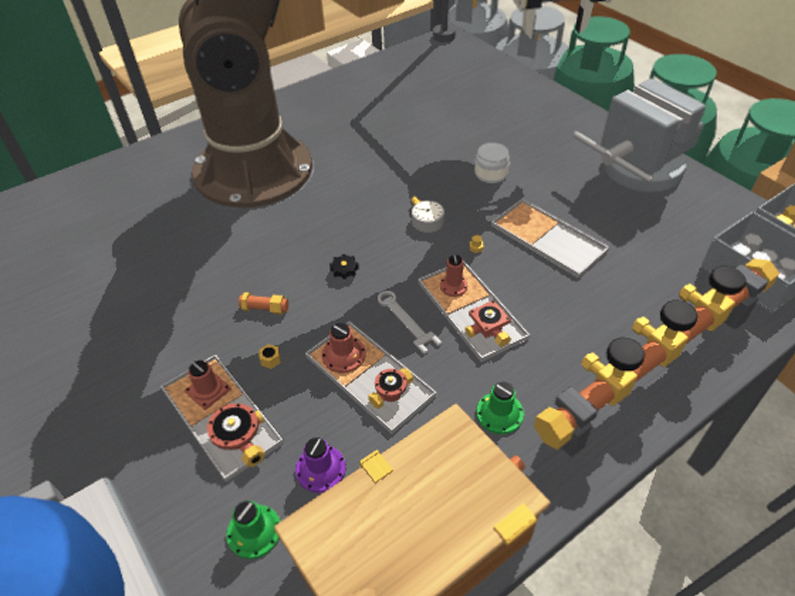

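View pics/side0b.png

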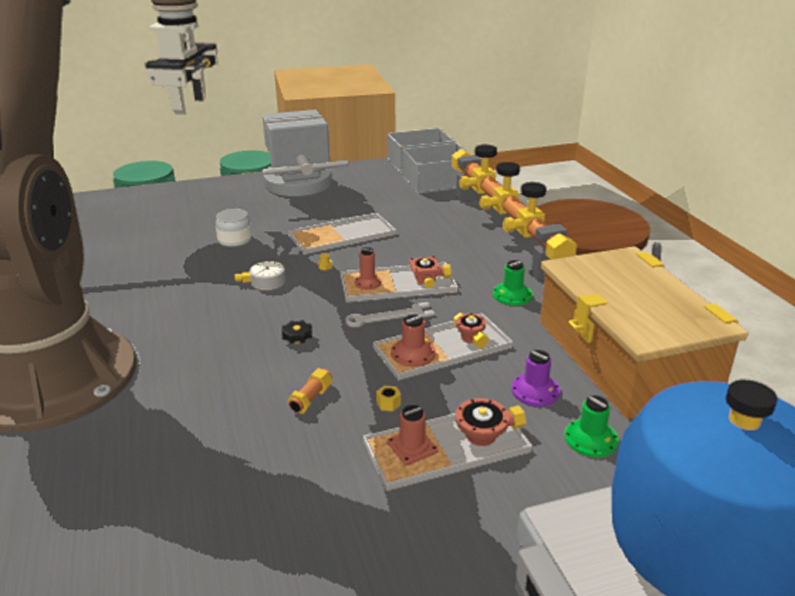

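Scene (795 px wide): square bonnet at (205,385) stands in the large-body tray, the large one at (342,348) in the small-body tray, the small one at (455,280) in the square-body tray; the empty tray is at (550,237). Green and purple look-alikes are near the wooden box.

```bash
python3 - <<'E'
from h import *
crop('scene0','s1',110,135,430,340,2.5)
crop('side0','s2',195,145,385,345,3)
E
```

```text
(no output)
```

View pics/s1.png

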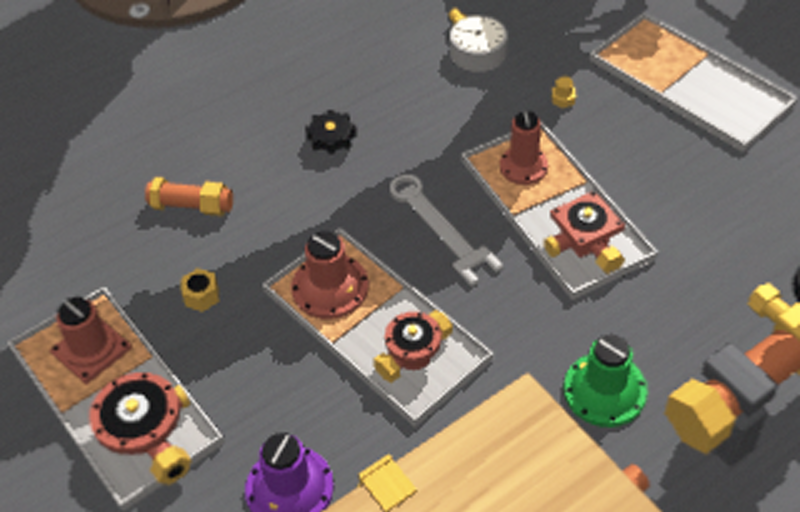

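View pics/s2.png

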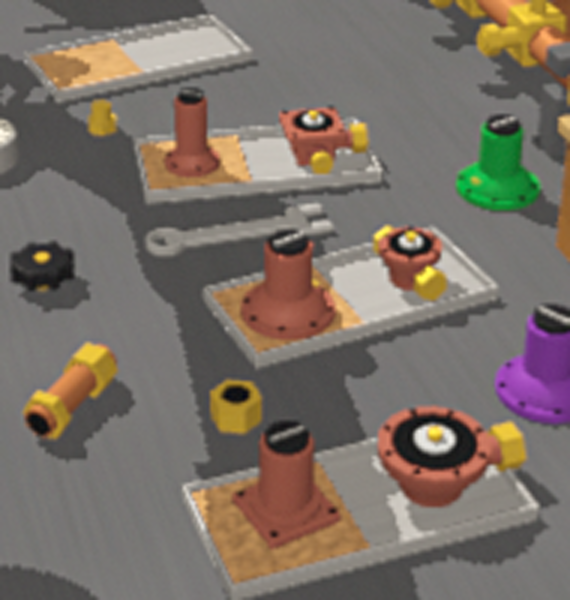

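```bash
python3 - <<'E'
from h import *
from scipy.optimize import least_squares
f1=lambda p:(np.array(p,float)+.5)/2.5+[110,135]-.5
f2=lambda p:(np.array(p,float)+.5)/3+[195,145]-.5
A=dict(large=[(10,343),(104,290),(221,436),(123,505)],small=[(265,284),(341,231),(492,356),(415,421)],square=[(463,155),(538,118),(656,253),(575,297)],empty=[(592,53),(647,16),(797,98),(745,150)])
B=dict(large=[(233,592),(185,487),None,(540,512)],small=[(257,362),(205,293),(447,230),(497,287)],square=[(150,200),(137,137),None,(380,182)],empty=[(57,97),(27,57),(215,17),(254,52)])
# order: near-side corner lists: A order guess (-50,-47?),.. resolve by side unproj
for k in A:
  a=[unproj('scene0',f1(p),.012)[:2] for p in A[k]]
  b=[unproj('side0',f2(p),.012)[:2] if p else None for p in B[k]]
  loc=np.array([[-50,-47],[-50,47],[150,47],[150,-47]])/1e3
  W=[];L=[]
  for s in(a,b):
    for i,p in enumerate(s):
      if p is not None: W.append(p);L.append(loc[i])
  W=np.array(W);L=np.array(L)
  def f(q):
    c,s=np.cos(q[2]),np.sin(q[2]); return (L@np.array([[c,s],[-s,c]])+q[:2]-W).ravel()
  r=least_squares(f,[.5,0,0]); print(k,r.x.round(4),(f(r.x).reshape(-1,2)*1e3).round(1).tolist())
for k,z,p,q in[('square',.070,(74,306),(287,432)),('large',.072,(324,240),(290,240)),('small',.076,(526,117),(190,94))]:
  print(k,unproj('scene0',f1(p),z).round(4),unproj('side0',f2(q),z).round(4))
s=[unproj('scene0',f1(p),.016)[:2] for p in[(52,359),(83,380),(131,345),(100,325)]]; print(np.round(s,4).tolist(),np.mean(s,0))
for n,p,q in[('gauge',(478,33),(0,0)),('knob',(331,130),0),('pipeA',(155,192),0),('pipeB',(216,197),0),('nut',(200,285),0),('valve',(565,90),0),('wr',(405,188),0),('wr2',(480,265),0),('green',(610,350),0)]: print(n,unproj('scene0',f1(p),.02).round(3))
E
```

```text
large [ 0.4615 -0.3282  0.0405] [[-1.1, -2.2], [-2.3, 1.7], [3.0, 0.4], [0.4, -3.0], [-0.1, 0.8], [-1.5, -0.2], [1.6, 2.5]]
small [ 0.539  -0.1177  0.1283] [[0.4, -4.0], [-1.7, 0.2], [1.0, 0.9], [2.1, -2.8], [2.2, 3.1], [1.1, 3.6], [-7.0, 3.5], [1.9, -4.5]]
square [ 0.5311  0.1096 -0.1508] [[-2.9, -2.5], [5.5, -2.1], [1.8, -3.3], [-4.7, -4.3], [-2.1, 8.7], [-3.8, -6.1], [6.2, 9.5]]
empty [0.4866 0.3243 0.1477] [[1.3, -5.4], [-4.0, -1.8], [3.1, -1.7], [-1.9, 2.2], [3.0, 3.6], [-0.1, 4.5], [-1.2, 0.5], [-0.2, -2.0]]
square [ 0.4604 -0.3205  0.07  ] [ 0.4658 -0.3188  0.07  ]
large [ 0.5294 -0.1189  0.072 ] [ 0.5351 -0.1203  0.072 ]
small [0.5233 0.1131 0.076 ] [0.5267 0.1138 0.076 ]
[[0.4555, -0.3534], [0.4912, -0.3416], [0.4838, -0.2935], [0.4482, -0.3053]] [ 0.46967296 -0.32343233]
gauge [0.348 0.194 0.02 ]
knob [ 0.374 -0.015  0.02 ]
pipeA [ 0.341 -0.195  0.02 ]
pipeB [ 0.382 -0.152  0.02 ]
nut [ 0.466 -0.216  0.02 ]
valve [0.475 0.209 0.02 ]
wr [ 0.484 -0.002  0.02 ]
wr2 [ 0.602 -0.004  0.02 ]
green [0.741 0.027 0.02 ]
```

```bash
cat >> h.py <<'E'
from scipy.spatial.transform import Rotation as Ro
def plan(x,y,z,yaw=0.0):
    "offset in tool axes; yaw = angle of -tool_x... tool y points along (−sin yaw, cos yaw)"
    s=get_state(); R=Ro.from_quat(s['eef_rot']); d=np.array([x,y,z])-s['ee_pos']
    t=Ro.from_matrix(np.array([[-np.cos(yaw),-np.sin(yaw),0],[-np.sin(yaw),np.cos(yaw),0],[0,0,-1]]).T.T)
    print('t',round(s['time'],2),'pos',s['ee_pos'].round(4),'shift mm',(R.inv().apply(d)*1e3).round(1),'after-turn shift',(t.inv().apply(d)*1e3).round(1),'turn',(R.inv()*t).as_rotvec().round(3),'F',s['wrist_force'].round(1),'q',s['joint_positions'].round(2))
E
python3 - <<'E'
from h import *
c=np.load('pics/wrist0.npz'); s=get_state(); R=Ro.from_quat(s['eef_rot']).as_matrix()
print((R.T@(c['T'][:3,3]-s['ee_pos'])).round(3)); print((R.T@c['T'][:3,:3]).round(3),c['K'])
plan(.487,.324,.227,0); plan(.525,.113,.227,0)
E
```

```text
[ 0.085 -0.001 -0.157]
[[-0.    -0.951 -0.309]
 [ 1.     0.    -0.001]
 [ 0.001 -0.309  0.951]] [[370.15912467   0.         283.53096154]
 [  0.         370.15912467 214.13479056]
 [  0.           0.           1.        ]]
t 0.15 pos [0.2767 0.56   0.2261] shift mm [-293.1 -118.4   -0.7] after-turn shift [-210.3 -236.    -0.9] turn [-0.001 -0.    -0.459] F [ 0.3  0.7 -0.5] q [-1.21  0.44  0.02  1.57 -0.01  1.13 -0.08]
t 0.15 pos [0.2767 0.56   0.2261] shift mm [-420.6 -290.8   -0.5] after-turn shift [-248.3 -447.    -0.9] turn [-0.001 -0.    -0.459] F [ 0.3  0.7 -0.5] q [-1.21  0.44  0.02  1.57 -0.01  1.13 -0.08]
```

send_rows(rows=[[0,0,0,0,0,-0.115,1],[0,0,0,0,0,-0.115,1],[0,0,0,0,0,-0.115,1],[0,0,0,0,0,-0.114,1],[-21.3,-35,0,0,0,0,1],[-21.3,-35,0,0,0,0,1],[-21.3,-35,0,0,0,0,1],[-21.3,-35,0,0,0,0,1],[-21.3,-35,0,0,0,0,1],[-21.3,-35,0,0,0,0,1],[-21.3,-35,0,0,0,0,1],[-21.3,-35,0,0,0,0,1],[-21.3,-35,0,0,0,0,1],[-21.3,-35,0,0,0,0,1],[0,0,0,0,0,0,1],[0,0,0,0,0,0,1],[0,0,0,0,0,0,1]])

```text
time: 1.57
ee_pos: [0.4896, 0.2106, 0.2265]
eef_rot: [0.0, 1.0, 0.0, -0.0]
wrist_force: [-0.1, -0.0, 0.2]
opening: 1.002
finger_force: 0.0
```

```bash
python3 - <<'E'
from h import *
plan(.49,-.22,.227,0)
save('wrist','w1'); crop('w1','w1b',0,0,560,420,1.42)
E
```

```text
t 1.57 pos [0.4896 0.2106 0.2265] shift mm [  -0.6 -430.6   -0.6] after-turn shift [-4.000e-01 -4.306e+02 -5.000e-01] turn [ 0.    -0.001 -0.   ] F [-0.1 -0.   0.2] q [-0.55  0.29  0.06  1.8  -0.02  1.06  1.08]
```

View pics/w1b.png

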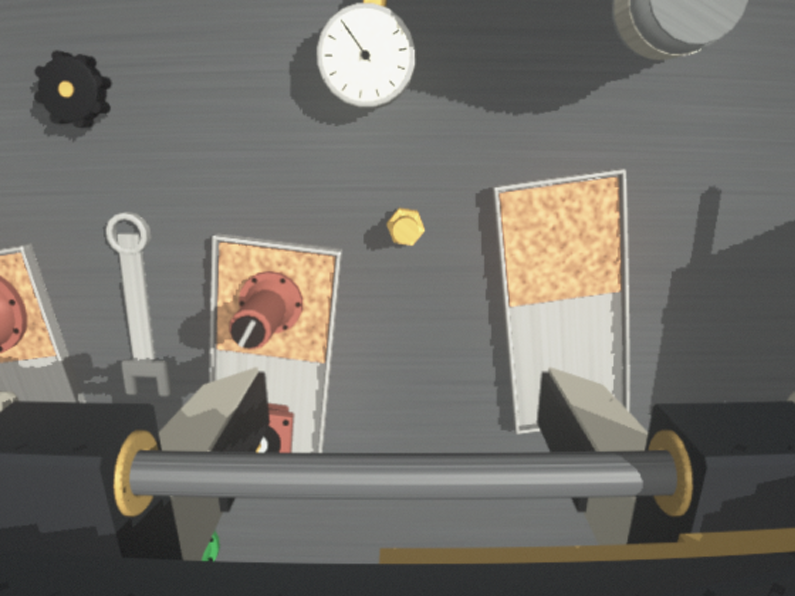

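```bash
cat >> h.py <<'E'
from scipy.optimize import least_squares
def tray(fn,pts,q0):  # pts: (u,v,lx,ly,z mm); lx or ly None => free
    W=[unproj(fn,(np.array(p[:2])+.5)/1.42-.5,p[4]/1e3)[:2] for p in pts]
    def f(q):
        c,s=np.cos(q[2]),np.sin(q[2]); o=[]
        for w,p in zip(W,pts):
            d=w-q[:2]; l=np.array([c*d[0]+s*d[1],-s*d[0]+c*d[1]])*1e3
            o+=[l[i]-p[2+i] for i in(0,1) if p[2+i] is not None]
        return o
    r=least_squares(f,q0); print(r.x.round(4),np.round(f(r.x),1))
def U(fn,u,v,z): return unproj(fn,((u+.5)/1.42-.5,(v+.5)/1.42-.5),z).round(4)
E
python3 - <<'E'
from h import *
tray('w1',[(494,188,-50,-47,12),(625,171,-50,47,12),(629,400,None,47,12),(517,433,150,-47,12),(613,292,43,None,8),(509,307,43,None,8)],[.48,.32,.14])
tray('w1',[(213,236,-50,-47,12),(341,252,-50,47,12),(321,452,None,47,12),(210,345,None,-47,12),(216,350,43,None,8),(327,362,43,None,8)],[.53,.11,-.15])
print(U('w1',247,331,.076),U('w1',269,304,.015))
E
```

```text
[0.4808 0.3272 0.1465] [ 1.4  0.5  2.3 -0.8 -0.7 -0.8  1.  -1.6 -1.3]
[ 0.5272  0.113  -0.1337] [ 1.5  0.6  1.2 -0.2 -0.6  0.2 -0.5 -2.2]
[0.5217 0.1122 0.076 ] [0.5236 0.1112 0.015 ]
```

send_rows(rows=[[-11.1,-32.9,0,0,0,0,1],[-11.1,-32.9,0,0,0,0,1],[-11.1,-32.9,0,0,0,0,1],[0,0,0,0,0,0,1],[0,0,38,0,0,0,1],[0,0,38,0,0,0,1],[0,0,38,0,0,0,1],[0,0,30,0,0,0,1],[0,0,25,0,0,0,1],[0,0,20,0,0,0,1],[0,0,9.5,0,0,0,1],[0,0,0,0,0,0,1],[0,0,0,0,0,0,1]], newtons=25)

```text
time: 2.7
ee_pos: [0.523, 0.1127, 0.0285]
eef_rot: [-0.001, 1.0, 0.0, -0.0]
wrist_force: [-0.7, -0.3, -0.3]
opening: 1.0
finger_force: 0.0
```

send_rows(rows=[[0,0,0,0,0,0,0.2],[0,0,0,0,0,0,0.2],[0,0,0,0,0,0,0.2],[0,0,0,0,0,0,0.2],[0,0,0,0,0,0,0.2],[0,0,0,0,0,0,0.2],[0,0,0,0,0,0,0.2],[0,0,0,0,0,0,0.2]])

```text
time: 3.37
ee_pos: [0.5232, 0.1117, 0.0283]
eef_rot: [-0.0, 1.0, 0.0, 0.0]
wrist_force: [-0.3, -0.5, -0.5]
opening: 0.466
finger_force: 0.0
```

send_rows(rows=[[0,0,0,0,0,0,0.1],[0,0,0,0,0,0,0.1],[0,0,0,0,0,0,0.1],[0,0,0,0,0,0,0.1],[0,0,0,0,0,0,0.1],[0,0,0,0,0,0,0.1]])

```text
time: 3.87
ee_pos: [0.5231, 0.1117, 0.0282]
eef_rot: [-0.0, 1.0, -0.0, -0.0]
wrist_force: [0.6, 0.0, -0.8]
opening: 0.297
finger_force: 25.0
```

send_rows(rows=[[0,0,-10,0,0,0,0.1],[0,0,-20,0,0,0,0.1],[0,0,-35,0,0,0,0.1],[0,0,-35,0,0,0,0.1],[6,30.8,0,0,0,0,0.1],[6,30.8,0,0,0,0,0.1],[6,30.8,0,0,0,0,0.1],[6,30.8,0,0,0,0,0.1],[6,30.8,0,0,0,0,0.1],[6,30.8,0,0,0,0,0.1],[6,30.8,0,0,0,0,0.1],[0,0,0,0,0,0,0.1],[0,0,30,0,0,0,0.1],[0,0,30,0,0,0,0.1],[0,0,20,0,0,0,0.1],[0,0,10,0,0,0,0.1],[0,0,0,0,0,0,0.1],[0,0,0,0,0,0,0.1]])

```text
time: 5.37
ee_pos: [0.4814, 0.3272, 0.0388]
eef_rot: [0.0, 1.0, -0.0, -0.0]
wrist_force: [0.1, 0.2, -1.7]
opening: 0.299
finger_force: 25.0
```

Ten mm above; lower slowly, then release.

send_rows(rows=[[0,0,4,0,0,0,0.1],[0,0,3,0,0,0,0.1],[0,0,2,0,0,0,0.1],[0,0,1.2,0,0,0,0.1],[0,0,0,0,0,0,0.1],[0,0,0,0,0,0,0.1]])

```text
time: 5.87
ee_pos: [0.4812, 0.3274, 0.0282]
eef_rot: [-0.0, 1.0, 0.0, 0.0]
wrist_force: [-0.2, 0.5, -1.5]
opening: 0.302
finger_force: 25.0
```

send_rows(rows=[[0,0,0.5,0,0,0,0.1],[0,0,0,0,0,0,0.1]])

```text
time: 6.03
ee_pos: [0.4813, 0.3274, 0.0282]
eef_rot: [-0.0, 1.0, 0.0, 0.0]
wrist_force: [-2.4, -2.5, 5.6]
opening: 0.297
finger_force: 25.0
```

send_rows(rows=[[0,0,0,0,0,0,1],[0,0,0,0,0,0,1],[0,0,0,0,0,0,1],[0,0,0,0,0,0,1],[0,0,0,0,0,0,1],[0,0,0,0,0,0,1],[0,0,-15,0,0,0,1],[0,0,-35,0,0,0,1],[0,0,-40,0,0,0,1],[0,0,-40,0,0,0,1],[0,0,-40,0,0,0,1],[0,0,-29,0,0,0,1],[0,-39,0,0,0,0,1],[0,-39,0,0,0,0,1],[0,-39,0,0,0,0,1],[0,-39,0,0,0,0,1],[0,-39,0,0,0,0,1],[0,-39,0,0,0,0,1],[0,-39,0,0,0,0,1],[0,-39,0,0,0,0,1]])

```text
time: 7.7
ee_pos: [0.4807, 0.0135, 0.2267]
eef_rot: [-0.0, 1.0, 0.0, 0.0]
wrist_force: [1.9, 0.9, -0.8]
opening: 1.001
finger_force: 0.0
```

send_rows(rows=[[0,-39,0,0,0,0,1],[0,-39,0,0,0,0,1],[0,-39,0,0,0,0,1],[0,-39,0,0,0,0,1],[0,-39,0,0,0,0,1],[0,-39,0,0,0,0,1],[0,0,0,0,0,0,1],[0,0,0,0,0,0,1],[0,0,0,0,0,0,1]])

```text
time: 8.45
ee_pos: [0.4811, -0.2182, 0.2263]
eef_rot: [0.0, 1.0, 0.0, -0.0]
wrist_force: [-0.2, -0.3, -1.0]
opening: 0.998
finger_force: 0.0
```

```bash
python3 - <<'E'
from h import *
plan(.465,-.32,.227,0)
save('wrist','w2'); crop('w2','w2b',0,0,560,420,1.42)
E
```

```text
t 8.45 pos [ 0.4811 -0.2182  0.2263] shift mm [  16.1 -101.8   -0.7] after-turn shift [  16.1 -101.8   -0.7] turn [ 0.001 -0.    -0.   ] F [-0.2 -0.3 -1. ] q [ 0.05  0.28  0.35  1.83 -0.11  1.05  2.01]
```

View pics/w2b.png

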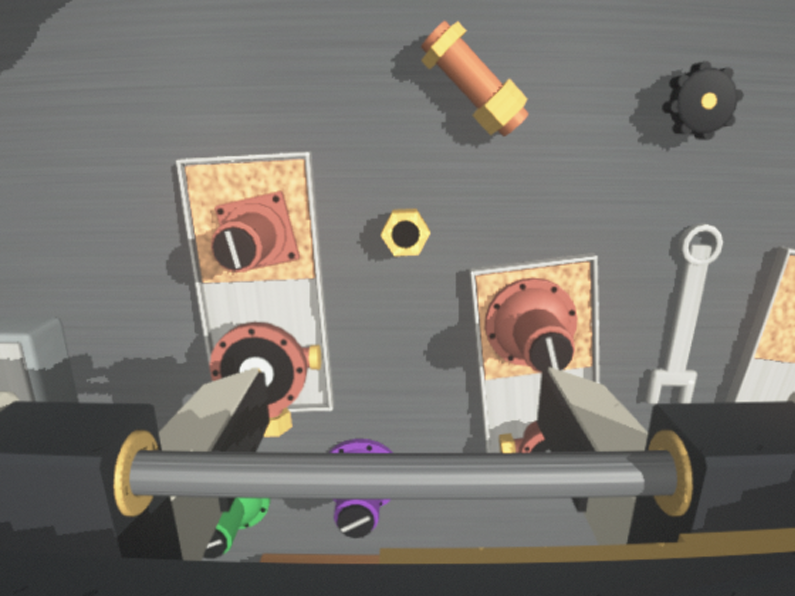

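```bash
python3 - <<'E'
from h import *
tray('w2',[(178,160,-50,-47,12),(310,153,-50,47,12),(331,409,150,47,12),(197,300,None,-47,12),(203,284,43,None,8),(314,278,43,None,8)],[.46,-.32,.04])
tray('w2',[(472,271,-50,-47,12),(597,257,-50,47,12),(486,440,None,-47,12),(598,370,None,47,12),(484,381,43,None,8),(592,368,43,None,8)],[.53,-.11,.12])
print('sq',U('w2',236,247,.070),[U('w2',*p,.016) for p in[(216,212),(283,192),(298,259),(257,235.5)]])
print('la',U('w2',550,351,.072),U('w2',531,323,.015))
E
```

```text
[ 0.4573 -0.3271  0.0337] [ 1.9  1.1  1.6 -0.1 -1.5 -0.6 -0.4 -0.2 -1.8]
[ 0.5342 -0.1161  0.1245] [ 0.5  1.1  1.2 -1.   0.8 -1.  -0.8 -0.9]
sq [ 0.4607 -0.3202  0.07  ] [array([ 0.4467, -0.3497,  0.016 ]), array([ 0.4333, -0.3012,  0.016 ]), array([ 0.4808, -0.2935,  0.016 ]), array([ 0.4636, -0.3218,  0.016 ])]
la [ 0.5286 -0.1232  0.072 ] [ 0.5301 -0.1222  0.015 ]
```

send_rows(rows=[[6.3,-34.3,0,0,0,0,1],[6.3,-34.3,0,0,0,0,1],[6.4,-34.3,0,0,0,0,1],[0,0,0,0,0,0,1],[0,0,38,0,0,0,1],[0,0,38,0,0,0,1],[0,0,38,0,0,0,1],[0,0,30,0,0,0,1],[0,0,25,0,0,0,1],[0,0,20,0,0,0,1],[0,0,10,0,0,0,1],[0,0,0,0,0,0,1],[0,0,0,0,0,0,1]])

```text
time: 9.58
ee_pos: [0.4628, -0.3208, 0.0279]
eef_rot: [-0.001, 1.0, 0.0, -0.0]
wrist_force: [-0.0, -1.1, 0.4]
opening: 1.0
finger_force: 0.0
```

send_rows(rows=[[0,0,0,0,0,0,0.1],[0,0,0,0,0,0,0.1],[0,0,0,0,0,0,0.1],[0,0,0,0,0,0,0.1],[0,0,0,0,0,0,0.1],[0,0,0,0,0,0,0.1],[0,0,0,0,0,0,0.1],[0,0,0,0,0,0,0.1],[0,0,0,0,0,0,0.1],[0,0,0,0,0,0,0.1],[0,0,0,0,0,0,0.1],[0,0,0,0,0,0,0.1],[0,0,0,0,0,0,0.1]])

```text
time: 10.67
ee_pos: [0.4622, -0.3217, 0.0275]
eef_rot: [-0.0, 1.0, -0.0, 0.0]
wrist_force: [0.4, 0.2, -0.6]
opening: 0.354
finger_force: 25.0
```

send_rows(rows=[[0,0,-10,0,0,0,0.1],[0,0,-30,0,0,0,0.1],[0,0,-40,0,0,0,0.1],[0,0,-40,0,0,0,0.1],[0,0,-10,0,0,0,0.1],[-5.91,39.52,0,0,0,0,0.1],[-5.91,39.52,0,0,0,0,0.1],[-5.91,39.52,0,0,0,0,0.1],[-5.91,39.52,0,0,0,0,0.1],[-5.91,39.52,0,0,0,0,0.1],[-5.91,39.52,0,0,0,0,0.1],[-5.91,39.52,0,0,0,0,0.1],[-5.91,39.52,0,0,0,0,0.1],[-5.91,39.52,0,0,0,0,0.1],[-5.91,39.52,0,0,0,0,0.1],[-5.91,39.52,0,0,0,0,0.1],[0,0,0,0,0,0.117,0.1],[0,0,0,0,0,0.117,0.1],[0,0,0,0,0,0.116,0.1],[0,0,0,0,0,0,0.1]])

```text
time: 12.33
ee_pos: [0.5267, 0.1134, 0.1576]
eef_rot: [0.176, 0.984, -0.0, -0.0]
wrist_force: [-0.8, 0.1, -2.6]
opening: 0.358
finger_force: 25.0
```

send_rows(rows=[[0,0,30,0,0,0,0.1],[0,0,35,0,0,0,0.1],[0,0,30,0,0,0,0.1],[0,0,15,0,0,0,0.1],[0,0,8,0,0,0,0.1],[0,0,0,0,0,0,0.1],[0,0,0,0,0,0,0.1]])

```text
time: 12.92
ee_pos: [0.5275, 0.113, 0.0401]
eef_rot: [0.173, 0.985, 0.0, 0.0]
wrist_force: [0.2, -0.7, -2.0]
opening: 0.354
finger_force: 25.0
```

send_rows(rows=[[0,0,5,0,0,0,0.1],[0,0,3.5,0,0,0,0.1],[0,0,2.2,0,0,0,0.1],[0,0,1.2,0,0,0,0.1],[0,0,0.4,0,0,0,0.1],[0,0,0.4,0,0,0,0.1],[0,0,0,0,0,0,0.1]])

```text
time: 13.5
ee_pos: [0.5273, 0.1132, 0.0274]
eef_rot: [0.174, 0.985, 0.0, 0.0]
wrist_force: [-2.6, 0.3, 6.0]
opening: 0.353
finger_force: 25.0
```

send_rows(rows=[[0,0,0,0,0,0,1],[0,0,0,0,0,0,1],[0,0,0,0,0,0,1],[0,0,0,0,0,0,1],[0,0,0,0,0,0,1],[0,0,0,0,0,0,1],[0,0,-15,0,0,0,1],[0,0,-35,0,0,0,1],[0,0,-40,0,0,0,1],[0,0,-40,0,0,0,1],[0,0,-20,0,0,0,1],[0,0,0,0,0,-0.117,1],[0,0,0,0,0,-0.117,1],[0,0,0,0,0,-0.116,1],[0,-39.3,0,0,0,0,1],[0,-39.3,0,0,0,0,1],[0,-39.3,0,0,0,0,1],[0,-39.3,0,0,0,0,1],[0,-39.3,0,0,0,0,1],[0,-39.3,0,0,0,0,1]])

```text
time: 15.17
ee_pos: [0.5268, -0.1245, 0.1769]
eef_rot: [-0.0, 1.0, 0.0, 0.0]
wrist_force: [1.4, -0.1, -0.2]
opening: 0.996
finger_force: 0.0
```

send_rows(rows=[[-2.5,0,0,0,0,0,1],[0,0,0,0,0,0,1],[0,0,0,0,0,0,1]])

```text
time: 15.42
ee_pos: [0.5296, -0.1224, 0.1766]
eef_rot: [0.0, 1.0, 0.0, -0.0]
wrist_force: [0.7, 0.4, -0.9]
opening: 1.0
finger_force: 0.0
```

```bash
python3 - <<'E'
from h import *
plan(.530,-.1225,.035,0)
save('scene','s5');crop('s5','s5b',230,135,430,285,4)
E
```

```text
t 15.42 pos [ 0.5296 -0.1224  0.1766] shift mm [ -0.4  -0.2 141.6] after-turn shift [-4.000e-01 -1.000e-01  1.416e+02] turn [ 0. -0. -0.] F [ 0.7  0.4 -0.9] q [-0.13  0.36  0.35  1.86 -0.15  0.95  1.85]
```

View pics/s5b.png

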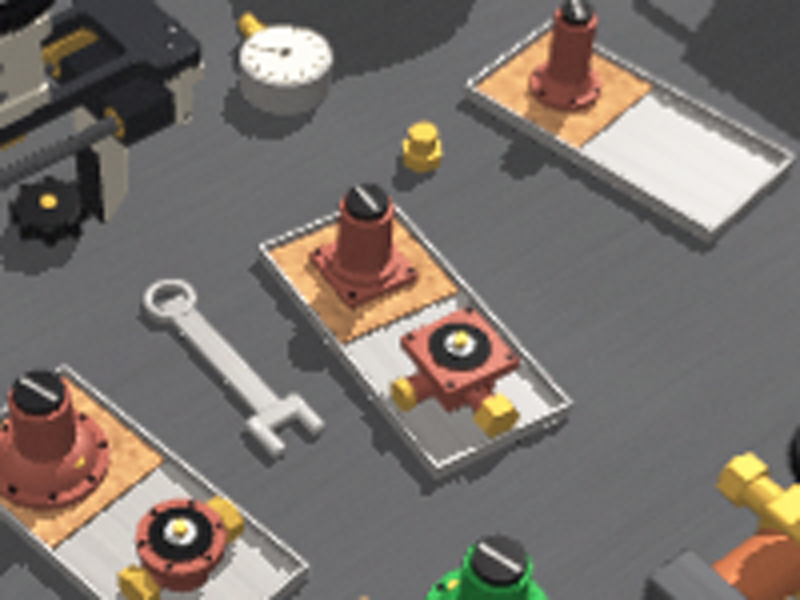

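The small bonnet stands on the empty tray's cork (565,90) and the square one, aligned, on its own cork (365,265). Next is the large one.

send_rows(rows=[[0,0,38,0,0,0,1],[0,0,38,0,0,0,1],[0,0,30,0,0,0,1],[0,0,20,0,0,0,1],[0,0,11,0,0,0,1],[0,0,4.5,0,0,0,1],[0,0,0,0,0,0,1]], newtons=30)

```text
time: 16.05
ee_pos: [0.5297, -0.1217, 0.035]
eef_rot: [-0.001, 1.0, 0.0, -0.0]
wrist_force: [0.4, 0.2, 0.5]
opening: 1.0
finger_force: 0.0
```

send_rows(rows=[[0,0,0,0,0,0,0.1],[0,0,0,0,0,0,0.1],[0,0,0,0,0,0,0.1],[0,0,0,0,0,0,0.1],[0,0,0,0,0,0,0.1],[0,0,0,0,0,0,0.1],[0,0,0,0,0,0,0.1],[0,0,0,0,0,0,0.1],[0,0,0,0,0,0,0.1],[0,0,0,0,0,0,0.1],[0,0,0,0,0,0,0.1],[0,0,0,0,0,0,0.1],[0,0,0,0,0,0,0.1]])

```text
time: 17.13
ee_pos: [0.5297, -0.1226, 0.0353]
eef_rot: [-0.0, 1.0, 0.0, -0.0]
wrist_force: [-0.4, 1.0, 0.5]
opening: 0.376
finger_force: 30.0
```

send_rows(rows=[[0,0,-10,0,0,0,0.1],[0,0,-25,0,0,0,0.1],[0,0,-35,0,0,0,0.1],[0,0,-30,0,0,0,0.1],[11.95,-34.1,0,0,0,0,0.1],[11.95,-34.1,0,0,0,0,0.1],[11.95,-34.1,0,0,0,0,0.1],[11.95,-34.1,0,0,0,0,0.1],[11.95,-34.1,0,0,0,0,0.1],[11.95,-34.1,0,0,0,0,0.1],[0,0,0,0,0,0,0.1],[0,0,30,0,0,0,0.1],[0,0,30,0,0,0,0.1],[0,0,20,0,0,0,0.1],[0,0,10,0,0,0,0.1],[0,0,0,0,0,0,0.1],[0,0,0,0,0,0,0.1]])

```text
time: 18.55
ee_pos: [0.4581, -0.3274, 0.0458]
eef_rot: [-0.0, 1.0, 0.0, -0.0]
wrist_force: [-0.4, -0.1, -1.9]
opening: 0.374
finger_force: 30.0
```

send_rows(rows=[[0,0,4,0,0,0,0.1],[0,0,3,0,0,0,0.1],[0,0,1.8,0,0,0,0.1],[0,0,1,0,0,0,0.1],[0,0,0.4,0,0,0,0.1],[0,0,0.4,0,0,0,0.1],[0,0,0,0,0,0,0.1]])

```text
time: 19.13
ee_pos: [0.4582, -0.3273, 0.0353]
eef_rot: [-0.0, 1.0, 0.0, 0.0]
wrist_force: [-1.4, 2.5, 4.3]
opening: 0.374
finger_force: 30.0
```

send_rows(rows=[[0,0,0,0,0,0,1],[0,0,0,0,0,0,1],[0,0,0,0,0,0,1],[0,0,0,0,0,0,1],[0,0,0,0,0,0,1],[0,0,0,0,0,0,1],[0,0,-15,0,0,0,1],[0,0,-35,0,0,0,1],[0,0,-40,0,0,0,1],[0,0,-40,0,0,0,1],[0,0,-40,0,0,0,1]], newtons=25)

```text
time: 20.05
ee_pos: [0.4575, -0.3272, 0.2065]
eef_rot: [0.0, 1.0, 0.0, -0.0]
wrist_force: [1.2, 0.1, 0.0]
opening: 0.997
finger_force: 0.0
```

send_rows(rows=[[-1.44,40.92,0,0,0,0,1],[-1.44,40.92,0,0,0,0,1],[-1.44,40.92,0,0,0,0,1],[-1.44,40.92,0,0,0,0,1],[-1.44,40.92,0,0,0,0,1],[-1.44,40.92,0,0,0,0,1],[-1.44,40.92,0,0,0,0,1],[-1.44,40.92,0,0,0,0,1],[-1.44,40.92,0,0,0,0,1],[-1.44,40.92,0,0,0,0,1],[-1.44,40.92,0,0,0,0,1],[-1.44,40.92,0,0,0,0,1],[-1.44,40.92,0,0,0,0,1],[-1.44,40.92,0,0,0,0,1],[-1.44,40.92,0,0,0,0,1],[-1.44,40.92,0,0,0,0,1],[0,0,0,0,0,0,1],[0,0,0,0,0,0,1]])

```text
time: 21.55
ee_pos: [0.4799, 0.3302, 0.2041]
eef_rot: [-0.002, 1.0, 0.0, -0.0]
wrist_force: [0.4, -0.1, 1.2]
opening: 1.004
finger_force: 0.0
```

send_rows(rows=[[0,0,0,0,0,0,1],[0,0,0,0,0,0,1]])

```text
time: 21.72
ee_pos: [0.4813, 0.3258, 0.2047]
eef_rot: [0.001, 1.0, -0.0, -0.0]
wrist_force: [0.3, -0.1, -0.1]
opening: 0.999
finger_force: 0.0
```

send_rows(rows=[[0,0,38,0,0,0,1],[0,0,38,0,0,0,1],[0,0,38,0,0,0,1],[0,0,30,0,0,0,1],[0,0,18,0,0,0,1],[0,0,10,0,0,0,1],[0,0,4.5,0,0,0,1],[0,0,0,0,0,0,1],[0,0,0,0,0,0,1]])

```text
time: 22.47
ee_pos: [0.4819, 0.3275, 0.0294]
eef_rot: [0.0, 1.0, 0.001, 0.001]
wrist_force: [0.7, 0.4, -0.2]
opening: 1.002
finger_force: 0.0
```

send_rows(rows=[[0,0,0,0,0,0,0.1],[0,0,0,0,0,0,0.1],[0,0,0,0,0,0,0.1],[0,0,0,0,0,0,0.1],[0,0,0,0,0,0,0.1],[0,0,0,0,0,0,0.1],[0,0,0,0,0,0,0.1],[0,0,0,0,0,0,0.1],[0,0,0,0,0,0,0.1],[0,0,0,0,0,0,0.1],[0,0,0,0,0,0,0.1],[0,0,0,0,0,0,0.1],[0,0,0,0,0,0,0.1],[0,0,0,0,0,0,0.1]])

```text
time: 23.63
ee_pos: [0.481, 0.3274, 0.0282]
eef_rot: [-0.0, 1.0, 0.0, -0.0]
wrist_force: [-0.2, -0.6, 0.3]
opening: 0.301
finger_force: 25.0
```

send_rows(rows=[[0,0,-10,0,0,0,0.1],[0,0,-30,0,0,0,0.1],[0,0,-40,0,0,0,0.1],[0,0,-40,0,0,0,0.1],[0,0,-10,0,0,0,0.1],[-4.42,-36.95,0,0,0,0,0.1],[-4.42,-36.95,0,0,0,0,0.1],[-4.42,-36.95,0,0,0,0,0.1],[-4.42,-36.95,0,0,0,0,0.1],[-4.42,-36.95,0,0,0,0,0.1],[-4.42,-36.95,0,0,0,0,0.1],[-4.42,-36.95,0,0,0,0,0.1],[-4.42,-36.95,0,0,0,0,0.1],[-4.42,-36.95,0,0,0,0,0.1],[-4.42,-36.95,0,0,0,0,0.1],[-4.42,-36.95,0,0,0,0,0.1],[-4.42,-36.95,0,0,0,0,0.1],[0,0,0,0,0,0,0.1],[0,0,0,0,0,0,0.1],[0,0,0,0,0,0,0.1]])

```text
time: 25.3
ee_pos: [0.5338, -0.1156, 0.1583]
eef_rot: [0.0, 1.0, 0.0, -0.0]
wrist_force: [-0.1, 0.7, -1.6]
opening: 0.303
finger_force: 25.0
```

send_rows(rows=[[0,0,30,0,0,0,0.1],[0,0,35,0,0,0,0.1],[0,0,30,0,0,0,0.1],[0,0,17,0,0,0,0.1],[0,0,8,0,0,0,0.1],[0,0,0,0,0,0,0.1],[0,0,0,0,0,0,0.1],[0,0,0,0,0,0,0.1]])

```text
time: 25.97
ee_pos: [0.5352, -0.1156, 0.0396]
eef_rot: [-0.0, 1.0, -0.0, 0.001]
wrist_force: [-0.1, -0.0, -2.0]
opening: 0.303
finger_force: 25.0
```

send_rows(rows=[[0,0,4,0,0,0,0.1],[0,0,3,0,0,0,0.1],[0,0,2,0,0,0,0.1],[0,0,1.2,0,0,0,0.1],[0,0,0.4,0,0,0,0.1],[0,0,0.4,0,0,0,0.1],[0,0,0,0,0,0,0.1]])

```text
time: 26.55
ee_pos: [0.5342, -0.116, 0.0281]
eef_rot: [0.0, 1.0, 0.0, 0.0]
wrist_force: [-3.0, 1.3, 11.3]
opening: 0.3
finger_force: 25.0
```

send_rows(rows=[[0,0,0,0,0,0,1],[0,0,0,0,0,0,1],[0,0,0,0,0,0,1],[0,0,0,0,0,0,1],[0,0,0,0,0,0,1],[0,0,0,0,0,0,1],[0,0,-15,0,0,0,1],[0,0,-35,0,0,0,1],[0,0,-40,0,0,0,1],[0,0,-40,0,0,0,1],[0,0,-40,0,0,0,1],[0,0,-40,0,0,0,1],[20,10,0,0,0,0,1],[20,10,0,0,0,0,1],[0,0,0,0,0,0,1],[0,0,0,0,0,0,1],[0,0,0,0,0,0,1]])

```text
time: 27.97
ee_pos: [0.4944, -0.0961, 0.2373]
eef_rot: [-0.0, 1.0, -0.0, 0.0]
wrist_force: [0.7, -0.2, -0.1]
opening: 1.0
finger_force: 0.0
```

```bash
python3 - <<'E'
from h import *
save('wrist','w6'); crop('w6','w6b',0,0,560,420,1.42)
save('side','d6'); crop('d6','d6b',195,145,385,345,3)
E
```

```text
(no output)
```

View pics/w6b.png

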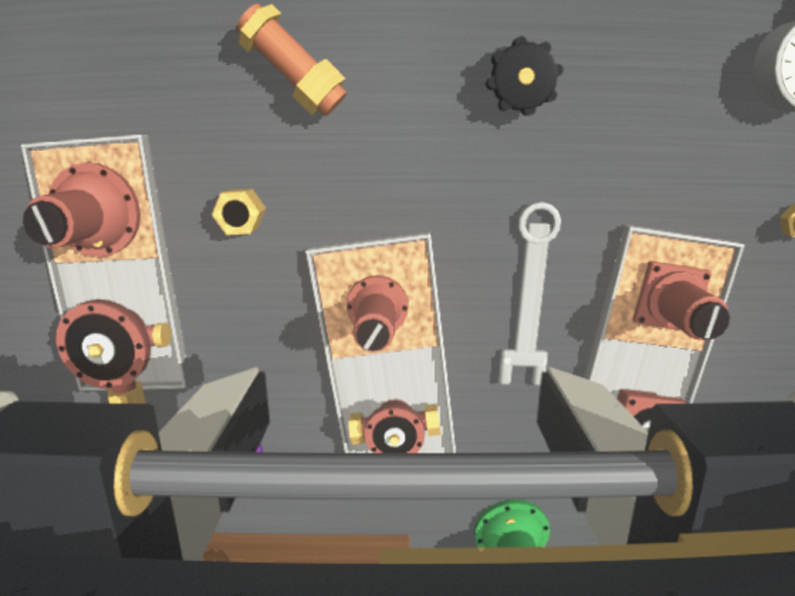

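View pics/d6b.png

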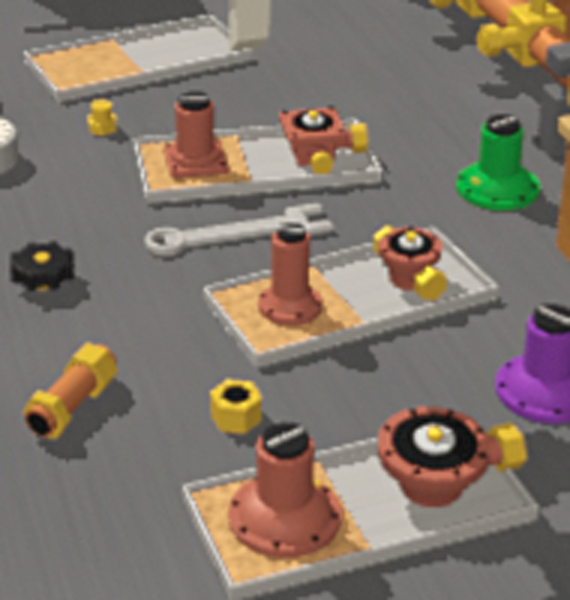

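```bash
python3 - <<'E'
from h import *
tray('w6',[(306,250,-50,-47,12),(430,235,-50,47,12),(455,453,None,47,12),(346,453,None,-47,12),(331,358,43,None,8),(437,345,43,None,8)],[.53,-.11,.12])
print('small',U('w6',377.5,305,.015),U('w6',373,334,.076))
tray('w6',[(22,146,-50,-47,12),(146,136,-50,47,12),(184,386,150,47,12),(54,264,43,None,8),(158,258,43,None,8)],[.46,-.32,.04])
print('large',U('w6',93,209,.015),U('w6',45,223,.072))
tray('w6',[(629,227,-50,-47,12),(743,245,-50,47,12),(592,380,None,-47,12),(605,339,43,None,8),(693,350,43,None,8)],[.53,.11,-.13])
print('square',U('w6',673,295.5,.016),U('w6',709,319,.07))
E
```

```text
[ 0.5332 -0.1159  0.1306] [ 1.3  0.6  2.2 -0.9 -1.   1.2 -1.6 -1.8]
small [ 0.533  -0.1156  0.015 ] [ 0.5328 -0.1157  0.076 ]
[ 0.4575 -0.326   0.0303] [ 2.7 -0.5  1.6  1.6 -2.3 -1.1 -0.3 -1.8]
large [ 0.4585 -0.3251  0.015 ] [ 0.4593 -0.3248  0.072 ]
[ 0.5278  0.1121 -0.1189] [ 0.4  0.   2.  -1.   1.  -1.7 -0.7]
square [0.5249 0.1114 0.016 ] [0.5248 0.1098 0.07  ]
```

All three bonnets are within 3 mm of the middle of their cork, and the bystanders have not moved.

```bash
python3 -c "
from bench import job_done; print(job_done())"
```

```text
the job is handed in; nothing more can be done
None
```

The job is handed in at about 28 s: the large, small and square bonnets each stand flange down within about 3 mm of the middle of the cork in their own trays, and the gauge, black knob, pipe stub and look-alikes were not touched.

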